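Find the full seed tin by its weight

ROBOT

A 6-joint arm with a two-finger parallel gripper is mounted at the origin on the work surface. World frame = base frame: x ahead of the robot, y to its left, z up, the work surface at z = 0. Lengths are in m, angles in rad, forces in N, time in s.
With the tool pointing down it reaches from about 0.35 to 0.975 m from the base axis. Payload 4.9 kg.
Tool frame: the origin (TCP) lies midway between the tips of the shut fingers; the grasp point (between the pads) lies 19 mm behind it; z points along the fingers, y is the line along which they close (so a half turn about z gives the same grasp; the last joint's range is limited). The gripper opens to 85 mm and grips with 20 to 120 N. Pads are 22 mm wide; open, the fingers measure 114 mm over their backs; the gripper's body (76 mm by 85 mm) begins 54 mm behind the grasp point. The pads swing forward as they close: fully open they stand 13 mm farther back than shut.
Start: joints at [-1.454, 0.053, 1.613, -0, 1.476, -0.119], TCP at [0.146, -0.608, 0.209] pointing down, gripper open.
Joint ranges: [-3.01, 3.01], [-1.01, 2.22], [0.06, 2.58], [-1.02, 4.17], [0.09, 2.62], [-3.14, 3.14]. Speed limits (rad/s): [2.57, 2.57, 3.14, 3.14, 3.14, 3.14].

INTERFACE

Orientations are given as [roll, pitch, yaw] about the fixed x, y, z axes, in that order (R = Rz(yaw) Ry(pitch) Rx(roll)).
In Python, from bench import arm, vision gives the robot as it stands.
- The arm moves only by the tool jog_arm, never from a script. Its argument "moves" is a list of rows, each an object with "translation": the shift along the tool's x, y, z in m, a list of three; "spin": the turn about the tool's z in rad. In form: [{"translation": [x, y, z], "spin": spin}, ...]. A call has 1 to 10 rows; each row shifts and turns the commanded pose from where the row before left it, along the tool's axes as they then stand; what a row does not reach is not made up. A row lasts 1/12 s, in which the tool goes at most 41.7 mm and 7.16 degrees, less where a joint would pass 70% of its speed; a pose out of reach is approached as far as the arm can. A call is refused whole if a number of a shift passes 0.0417 or a number of a turn 0.125, either way. A call with a gripper value outside its range is refused whole. "claw" is the opening, from 0 (shut) to 1 (fully open), set as the call begins (left out, the last holds). The fingers move at their own pace and stop on an object; "force" is the grip in N (left out, the last holds). Time passes only in rows, so rows that do not move let the fingers close. It gives the time, the measured TCP pose, the force, the opening and the grip force at its end, in the units of the state.
- arm.observe(): the state, without advancing time (a new reading comes with each control period).
- vision.camera(name): name is "side" or "top" or "wrist"; returns the picture (420x560x3 uint8, red, green, blue); there is no depth.
- vision.camera_params(name): a dict with "intrinsics" (3x3 intrinsics, pixels), "dist_coeffs" ([k1, k2, p1, p2, k3] as OpenCV has them; the pictures are not rectified), "R" (3x3) and "t" (3): a world point X has camera coordinates R X + t; the wrist camera has in their place "hand_eye" (4x4, takes a point from camera to tool coordinates, whose origin is the TCP and whose axes are the flange's). Camera axes: x right, y down, z forward; pixel columns grow to the right and rows downward; lengths in m; the calibration is good to about 2 mm. A picture is of the moment at which its call begins: read the wrist's pose just before it. camera_params takes no time and is no camera call.
- arm.finish_job(): hands the job in; it is judged then, once.
The state is a dict: "t": time; "joint_pos": joint angles; "dq": joint speeds; "joint_efforts": joint torques, N m; "ee_pos": TCP position; "orientation": TCP orientation; "wrist_force": force on the tool from outside, world axes, zero at the start; "wrist_torque": the same for the moment, N m; "gripper_width": finger opening in m; "gripper_force": force on a finger pad.
Only numpy, scipy, OpenCV 4.12 (cv2) and the standard library are available. Lean on these libraries where they do the work, as an engineer would, in place of code of your own. Each camera call takes 0.05 s, during which the arm holds its last target. There are 200 camera calls.

TASK

Three closed seed tins look the same, but one is the fullest: going from the robot's left to its right, lift each tin a few centimetres clear of its coaster to feel its weight and set it back upright on that coaster (the last may stay in hand if it is the heaviest). Then hold the heaviest tin up, upright and still, over the middle of the empty black sowing tray with its base at least 15 cm above the counter, and finish while still holding it there. The other two tins stay standing on their own coasters; never tip a tin, and do not disturb the glasses, bottle, tub, stick cup or scissors.

Things in the scene. Friction and masses are not known exactly. Their poses are not given: they have to be found in the camera images.
- tin_1: one of three identical-looking tins: closed upright cylinder, dark green, paper band, brass lid, 64 mm across, 125 mm tall, plain side to grip anywhere, rigid; origin at the centre of its underside, z up. It stands centred to within 5 mm on one of the coasters; which tin stands where varies. Tins weigh between 0.1 and 0.6 kg; the heaviest outweighs each of the others by at least 0.12 kg (1.2 N). Its name tells nothing of this.
- tin_2: one of three identical-looking tins: closed upright cylinder, dark green, paper band, brass lid, 64 mm across, 125 mm tall, plain side to grip anywhere, rigid; origin at the centre of its underside, z up. It stands centred to within 5 mm on one of the coasters; which tin stands where varies. Tins weigh between 0.1 and 0.6 kg; the heaviest outweighs each of the others by at least 0.12 kg (1.2 N). Its name tells nothing of this.
- tin_3: one of three identical-looking tins: closed upright cylinder, dark green, paper band, brass lid, 64 mm across, 125 mm tall, plain side to grip anywhere, rigid; origin at the centre of its underside, z up. It stands centred to within 5 mm on one of the coasters; which tin stands where varies. Tins weigh between 0.1 and 0.6 kg; the heaviest outweighs each of the others by at least 0.12 kg (1.2 N). Its name tells nothing of this.
- coaster_left: left coaster as the robot sees it (left is +y): fixed round cork disc 90 mm across, 6 mm thick; origin at the centre of its underside on the counter. One tin stands on it.
- coaster_middle: middle coaster as the robot sees it (left is +y): fixed round cork disc 90 mm across, 6 mm thick; origin at the centre of its underside on the counter. One tin stands on it.
- coaster_right: right coaster as the robot sees it (left is +y): fixed round cork disc 90 mm across, 6 mm thick; origin at the centre of its underside on the counter. One tin stands on it.
- tray: empty sowing tray, fixed, on the robot's right: black open box with a brown growing mat inside, 170 x 120 mm (its x, y) and 50 mm tall; origin at the centre of its underside on the counter
- glass_1: bystander, loose: small clear sampling glass, 42 mm across, 35 mm tall, standing between the left and middle tins; origin at the centre of its underside
- glass_2: bystander, loose: the same kind of sampling glass, standing beyond the middle tin; origin at the centre of its underside
- bottle: bystander, loose: yellow squeeze bottle, 50 mm across, 150 mm tall, beyond the left tin; origin at the centre of its underside
- stick_cup: bystander, loose: brown paper cup 68 mm across, 75 mm tall, with wooden sticks reaching to 127 mm, beyond the right tin; origin at the centre of its underside
- scissors: bystander, loose: red and black scissors lying flat (165 x 55 x 10 mm), between the middle and right tins, blades roughly along +x; origin at the centre of its underside at the pivot
- tub: bystander, loose: clear open plastic tub, 90 mm across, 85 mm tall, far left; origin at the centre of its underside

How it is judged:
On the way, in this order (a step that is already met when the one before it is completed fails the run):
1. the left tin is lifted in the gripper, clear of its coaster (((height (world z) of tin_1 above 0.03 m and horizontal distance between tin_1 and coaster_left below 0.08 m and contact force between tin_1 and the fingers above 0.5 N and horizontal distance between each of tin_2, tin_3 and coaster_left above 0.08 m) or (height (world z) of tin_2 above 0.03 m and horizontal distance between tin_2 and coaster_left below 0.08 m and contact force between tin_2 and the fingers above 0.5 N and horizontal distance between each of tin_1, tin_3 and coaster_left above 0.08 m) or (height (world z) of tin_3 above 0.03 m and horizontal distance between tin_3 and coaster_left below 0.08 m and contact force between tin_3 and the fingers above 0.5 N and horizontal distance between each of tin_1, tin_2 and coaster_left above 0.08 m))), for 0.2 s.
2. the middle tin is lifted in the gripper, clear of its coaster (((height (world z) of tin_1 above 0.03 m and horizontal distance between tin_1 and coaster_middle below 0.08 m and contact force between tin_1 and the fingers above 0.5 N and horizontal distance between each of tin_2, tin_3 and coaster_middle above 0.08 m) or (height (world z) of tin_2 above 0.03 m and horizontal distance between tin_2 and coaster_middle below 0.08 m and contact force between tin_2 and the fingers above 0.5 N and horizontal distance between each of tin_1, tin_3 and coaster_middle above 0.08 m) or (height (world z) of tin_3 above 0.03 m and horizontal distance between tin_3 and coaster_middle below 0.08 m and contact force between tin_3 and the fingers above 0.5 N and horizontal distance between each of tin_1, tin_2 and coaster_middle above 0.08 m))), for 0.2 s.
3. the right tin is lifted in the gripper, clear of its coaster (((height (world z) of tin_1 above 0.03 m and horizontal distance between tin_1 and coaster_right below 0.08 m and contact force between tin_1 and the fingers above 0.5 N and horizontal distance between each of tin_2, tin_3 and coaster_right above 0.08 m) or (height (world z) of tin_2 above 0.03 m and horizontal distance between tin_2 and coaster_right below 0.08 m and contact force between tin_2 and the fingers above 0.5 N and horizontal distance between each of tin_1, tin_3 and coaster_right above 0.08 m) or (height (world z) of tin_3 above 0.03 m and horizontal distance between tin_3 and coaster_right below 0.08 m and contact force between tin_3 and the fingers above 0.5 N and horizontal distance between each of tin_1, tin_2 and coaster_right above 0.08 m))), for 0.2 s.
At the end, for the whole second after the job is handed in: The heaviest tin is held in the fingers alone, upright within 0.2 rad, still (under 0.03 m/s), base over 145 mm above the counter, within 50 mm of the tray's middle; the two lighter tins (each loading its coaster by under 3.8 N) stand upright, untouched, within 30 mm of their starts (((height (world z) of tin_1 above 0.145 m and horizontal distance between tin_1 and tray below 0.05 m and angle between tin_1's own z axis and vertical below 0.2 rad and linear speed of tin_1 below 0.03 m/s and contact force between tin_1 and the fingers above 1 N and contact force between tin_1 and tray below 0.2 N and (contact force between tin_1 and glass_1 below 0.2 N and contact force between tin_1 and glass_2 below 0.2 N and contact force between tin_1 and bottle below 0.2 N and contact force between tin_1 and stick_cup below 0.2 N and contact force between tin_1 and scissors below 0.2 N and contact force between tin_1 and tub below 0.2 N) and (distance of tin_2 from where it was at the start of the episode below 0.03 m and angle between tin_2's own z axis and vertical below 0.1 rad and linear speed of tin_2 below 0.02 m/s and contact force between tin_2 and the fingers below 0.2 N and contact force between tin_2 and anything else between 0.8 and 3.8 N and contact force between tin_1 and tin_2 below 0.2 N) and (distance of tin_3 from where it was at the start of the episode below 0.03 m and angle between tin_3's own z axis and vertical below 0.1 rad and linear speed of tin_3 below 0.02 m/s and contact force between tin_3 and the fingers below 0.2 N and contact force between tin_3 and anything else between 0.8 and 3.8 N and contact force between tin_1 and tin_3 below 0.2 N)) or (height (world z) of tin_2 above 0.145 m and horizontal distance between tin_2 and tray below 0.05 m and angle between tin_2's own z axis and vertical below 0.2 rad and linear speed of tin_2 below 0.03 m/s and contact force between tin_2 and the fingers above 1 N and contact force between tin_2 and tray below 0.2 N and (contact force between tin_2 and glass_1 below 0.2 N and contact force between tin_2 and glass_2 below 0.2 N and contact force between tin_2 and bottle below 0.2 N and contact force between tin_2 and stick_cup below 0.2 N and contact force between tin_2 and scissors below 0.2 N and contact force between tin_2 and tub below 0.2 N) and (distance of tin_1 from where it was at the start of the episode below 0.03 m and angle between tin_1's own z axis and vertical below 0.1 rad and linear speed of tin_1 below 0.02 m/s and contact force between tin_1 and the fingers below 0.2 N and contact force between tin_1 and anything else between 0.8 and 3.8 N and contact force between tin_2 and tin_1 below 0.2 N) and (distance of tin_3 from where it was at the start of the episode below 0.03 m and angle between tin_3's own z axis and vertical below 0.1 rad and linear speed of tin_3 below 0.02 m/s and contact force between tin_3 and the fingers below 0.2 N and contact force between tin_3 and anything else between 0.8 and 3.8 N and contact force between tin_2 and tin_3 below 0.2 N)) or (height (world z) of tin_3 above 0.145 m and horizontal distance between tin_3 and tray below 0.05 m and angle between tin_3's own z axis and vertical below 0.2 rad and linear speed of tin_3 below 0.03 m/s and contact force between tin_3 and the fingers above 1 N and contact force between tin_3 and tray below 0.2 N and (contact force between tin_3 and glass_1 below 0.2 N and contact force between tin_3 and glass_2 below 0.2 N and contact force between tin_3 and bottle below 0.2 N and contact force between tin_3 and stick_cup below 0.2 N and contact force between tin_3 and scissors below 0.2 N and contact force between tin_3 and tub below 0.2 N) and (distance of tin_1 from where it was at the start of the episode below 0.03 m and angle between tin_1's own z axis and vertical below 0.1 rad and linear speed of tin_1 below 0.02 m/s and contact force between tin_1 and the fingers below 0.2 N and contact force between tin_1 and anything else between 0.8 and 3.8 N and contact force between tin_3 and tin_1 below 0.2 N) and (distance of tin_2 from where it was at the start of the episode below 0.03 m and angle between tin_2's own z axis and vertical below 0.1 rad and linear speed of tin_2 below 0.02 m/s and contact force between tin_2 and the fingers below 0.2 N and contact force between tin_2 and anything else between 0.8 and 3.8 N and contact force between tin_3 and tin_2 below 0.2 N)))); the arm keeps its last pose, push and grip.
It fails at once if a tin is tipped over (more than 0.6 rad) (angle between any of tin_1, tin_2, tin_3's own z axis and vertical above 0.6 rad).
It fails at once if a bystander is disturbed (moved more than 30 mm or tipped more than 0.4 rad) (distance of any of glass_1, glass_2, bottle, stick_cup, scissors, tub from where it was at the start of the episode above 0.03 m or angle between any of glass_1, glass_2, bottle, stick_cup, scissors, tub's own z axis and vertical above 0.4 rad).
It also fails if it takes over 67 s, if anything falls off the work surface, if the arm or the gripper's body presses on something with over 40 N, if the wrist force passes 120 N, or if a joint passes its speed limit or range.

## Working session

There is one attempt and no reset: what is moved stays moved. The work goes in short steps, Python scripts to look and compute and a tool call to move; the robot and the scene stay as the last step left them, time stands still between calls to the robot, and variables do not carry over. Pictures are saved under pics/ and viewed, at most 10 in all, crops included, and the job is handed in when it is done.

Besides the shell and the picture viewer there is one more tool, called by a JSON object that holds its "method" and its "body", one argument or row to a line. jog_arm: Moves the arm, as the interface text tells. Its arguments: {"type":"object","properties":{"moves":{"type":"array","items":{"type":"object","properties":{"translation":{"type":"array","items":{"type":"number"}},"spin":{"type":"number"}}}},"claw":{"type":"number"},"force":{"type":"number"}},"required":["moves"]}

```bash
mkdir -p pics && python3 - <<'E'
from bench import arm, vision
import cv2, numpy as np
s=arm.observe(); print({k:np.round(v,3).tolist() for k,v in s.items()})
for n in ("top","side"):
    cv2.imwrite(f"pics/{n}0.png",cv2.cvtColor(vision.camera(n),cv2.COLOR_RGB2BGR))
    p=vision.camera_params(n); print(n,{k:np.round(v,4).tolist() for k,v in p.items()})
p=vision.camera_params("wrist"); print({k:np.round(v,4).tolist() for k,v in p.items()})
E
```

```text
{'t': 0.0, 'joint_pos': [-1.454, 0.053, 1.614, -0.0, 1.476, -0.119], 'dq': [0.002, 0.0, -0.0, 0.001, -0.0, -0.001], 'joint_efforts': [0.001, -39.368, -37.018, 0.0, 0.007, -0.0], 'ee_pos': [0.146, -0.607, 0.208], 'orientation': [-3.14, -0.0, 0.236], 'wrist_force': [-0.755, -0.307, -0.241], 'wrist_torque': [0.039, -0.035, 0.042], 'gripper_force': 0.0, 'gripper_width': 0.086}
top {'intrinsics': [[420.0642, 0.0, 277.1338], [0.0, 420.0642, 209.4365], [0.0, 0.0, 1.0]], 'dist_coeffs': [-0.1244, 0.0, 0.0, 0.0, 0.0], 'R': [[0.0143, -0.9998, -0.0132], [-0.9871, -0.012, -0.1599], [0.1597, 0.0153, -0.987]], 't': [0.0408, 0.5731, 0.9854]}
side {'intrinsics': [[411.1945, 0.0, 274.7004], [0.0, 411.1945, 212.1099], [0.0, 0.0, 1.0]], 'dist_coeffs': [-0.0602, 0.0, 0.0, 0.0, 0.0], 'R': [[-0.7962, -0.6048, 0.019], [-0.3285, 0.4057, -0.853], [0.5081, -0.6853, -0.5216]], 't': [0.491, 0.2142, 0.7537]}
{'intrinsics': [[333.3545, 0.0, 275.1849], [0.0, 333.3545, 203.8067], [0.0, 0.0, 1.0]], 'dist_coeffs': [0.0202, 0.0, 0.0, 0.0, 0.0], 'hand_eye': [[0.0006, -0.9597, -0.281, 0.0709], [1.0, 0.0007, -0.0004, 0.0004], [0.0005, -0.281, 0.9597, -0.1647], [0.0, 0.0, 0.0, 1.0]]}
```

View pics/top0.png

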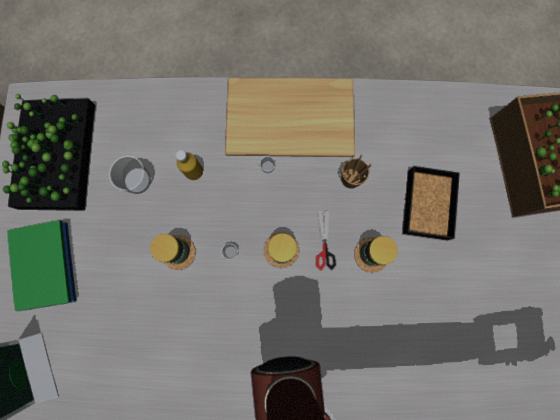

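View pics/side0.png

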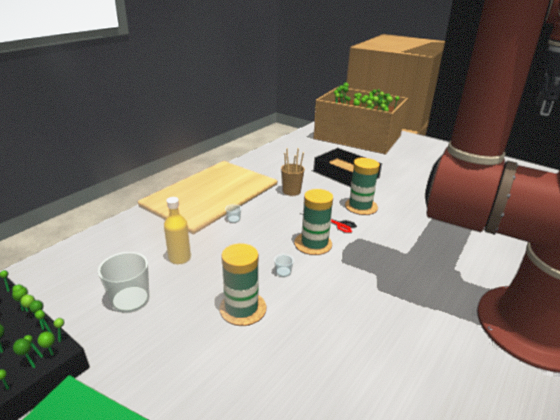

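The top view shows lids at about (165,248), (282,248) and (383,250) on coasters. The tray is at (432,203), with glasses at (231,250) and (267,165), scissors at (324,240), the bottle at (188,165) and the stick cup at (354,172). The side view agrees, and all three tins are standing upright.

```bash
cat > h.py <<'E'
import cv2, numpy as np
from bench import vision
def cast(name,px,z):
    p=vision.camera_params(name); K,d,R,t=[np.array(p[k],float) for k in("intrinsics","dist_coeffs","R","t")]
    u=cv2.undistortPoints(np.array(px,float).reshape(-1,1,2),K,d).reshape(-1,2)
    D=np.c_[u,np.ones(len(u))]@R; C=-R.T@t
    return C+D*((z-C[2])/D[:,2])[:,None]
def blobs(mask,amin=60):
    cs,_=cv2.findContours(mask.astype(np.uint8),cv2.RETR_EXTERNAL,cv2.CHAIN_APPROX_NONE)
    return [c for c in cs if cv2.contourArea(c)>amin]
E
python3 - <<'E'
from h import *
im=cv2.imread("pics/top0.png"); hsv=cv2.cvtColor(im,cv2.COLOR_BGR2HSV)
H,S,V=cv2.split(hsv)
def show(n,c,z,name="top"):
    P=cast(name,c.reshape(-1,2),z)[:,:2].astype(np.float32)
    (x,y),r=cv2.minEnclosingCircle(P); print(n,"px",c.reshape(-1,2).mean(0).round(),"circ",round(x,4),round(y,4),"d",round(2*r,4), "minrect",cv2.minAreaRect(P))
for c in blobs((S>200)&(V>120)&(H>20)&(H<28)): show("lid",c,.131)
roi=np.zeros_like(H);roi[225:275,145:405]=1
for c in blobs((roi>0)&(S>90)&(H>8)&(H<20)&(V>120)): show("coaster",c,.006)
roi[:]=0;roi[160:245,398:465]=1
for c in blobs((roi>0)&(V<60)): show("tray",c,.05)
im=cv2.imread("pics/side0.png"); H,S,V=cv2.split(cv2.cvtColor(im,cv2.COLOR_BGR2HSV))
for c in blobs((S>200)&(V>120)&(H>18)&(H<28)&(np.arange(560)[None]>200)): show("sidelid",c,.125,"side")
for n,px,z in(("glass1",(231,250),.02),("glass2",(267,165),.02),("bottle top",(182,156),.15),("sciss",(324,212),.01),("sciss",(326,268),.01),("sciss",(335,260),.01),("cup",(354,172),.05)): print(n,cast("top",px,z).round(3))
E
```

```text
coaster px [366. 261.] circ 0.4643 -0.188 d 0.086 minrect ((0.44992148876190186, -0.1765543520450592), (0.08576484024524689, 0.04234872758388519), 51.294986724853516)
coaster px [183. 259.] circ 0.4651 0.2993 d 0.0861 minrect ((0.4493124186992645, 0.28712496161460876), (0.04350323602557182, 0.08586914837360382), 37.69658279418945)
coaster px [281. 255.] circ 0.4767 0.038 d 0.0873 minrect ((0.46793776750564575, 0.03892871364951134), (0.08678719401359558, 0.0688987672328949), 84.14111328125)
tray px [431. 203.] circ 0.5941 -0.3343 d 0.2137 minrect ((0.5945307612419128, -0.3334592878818512), (0.13217288255691528, 0.1752658486366272), 82.36592102050781)
glass1 [[0.473 0.162 0.02 ]]
glass2 [[0.692 0.076 0.02 ]]
bottle top [[0.676 0.265 0.15 ]]
sciss [[ 0.573 -0.07   0.01 ]]
sciss [[ 0.432 -0.075  0.01 ]]
sciss [[ 0.452 -0.098  0.01 ]]
cup [[ 0.669 -0.142  0.05 ]]
```

```bash
python3 - <<'E'
from h import *
for n,pts,z in(("top",((282,247),(165,248)),.131),("side",((317,200),(240,262)),.131)):
    im=cv2.imread(f"pics/{n}0.png"); hsv=cv2.cvtColor(im,cv2.COLOR_BGR2HSV); ref=[hsv[v,u] for u,v in pts]; print(n,ref)
    H,S,V=[a.astype(int) for a in cv2.split(hsv)]
    m=(abs(H-int(ref[0][0]))<5)&(S>180)&(V>int(ref[0][2])-60)
    m=cv2.morphologyEx(m.astype(np.uint8),cv2.MORPH_OPEN,np.ones((5,5)))
    for c in blobs(m,150):
        P=cast(n,c.reshape(-1,2),z)[:,:2].astype(np.float32); (x,y),r=cv2.minEnclosingCircle(P)
        print("px",c.reshape(-1,2).mean(0).round(),round(x,4),round(y,4),"d",round(2*r,4), np.round(cv2.minAreaRect(P)[1],3), np.round(cv2.minAreaRect(P)[0],4))
E
```

```text
top [array([ 25, 134, 165], dtype=uint8), array([ 22, 141, 165], dtype=uint8)]
side [array([ 25, 171, 243], dtype=uint8), array([ 24, 169, 241], dtype=uint8)]
```

```bash
python3 - <<'E'
from h import *
for n,z in(("top",.131),("side",.131)):
    im=cv2.imread(f"pics/{n}0.png"); H,S,V=[a.astype(int) for a in cv2.split(cv2.cvtColor(im,cv2.COLOR_BGR2HSV))]
    m=(H>19)&(H<29)&(S>110)&(V>130)
    m[:225 if n=="top" else 140]=0
    m=cv2.morphologyEx(m.astype(np.uint8),cv2.MORPH_OPEN,np.ones((5,5)))
    for c in blobs(m,150):
        P=cast(n,c.reshape(-1,2),z)[:,:2].astype(np.float32); (x,y),r=cv2.minEnclosingCircle(P)
        print(n,"px",c.reshape(-1,2).mean(0).round(),round(x,4),round(y,4),"d",round(2*r,4), np.round(cv2.minAreaRect(P)[1],3), np.round(cv2.minAreaRect(P)[0],4))
E
```

```text
top px [383. 250.] 0.4708 -0.1906 d 0.0626 [0.059 0.06 ] [ 0.4712 -0.1905]
top px [164. 248.] 0.4687 0.3012 d 0.0617 [0.059 0.058] [0.4679 0.3016]
top px [282. 247.] 0.4735 0.0357 d 0.0643 [0.06 0.06] [0.4734 0.0361]
side px [241. 258.] 0.4577 0.3064 d 0.0799 [0.061 0.076] [0.4607 0.3104]
side px [177. 237.] 0.5993 0.3312 d 0.1769 [0.04  0.176] [0.5992 0.3311]
side px [319. 198.] 0.462 0.0496 d 0.0896 [0.057 0.089] [0.4635 0.0505]
side px [366. 165.] 0.4578 -0.1718 d 0.0986 [0.059 0.098] [ 0.4581 -0.1715]
```

Tins (x,y): left (0.469,0.301), middle (0.4735,0.036), right (0.471,-0.1905). The lids cast to about 62 mm and the coaster arcs to about 87 mm, both close to the stated sizes. The tray is at about (0.594,-0.334). I'll zero the yaw and move above the left tin.

{"method": "jog_arm", "body": {
  "moves": [
    {"translation": [0, 0, 0], "spin": 0.118},
    {"translation": [0, 0, 0], "spin": 0.118},
    {"translation": [0.03, -0.025, 0], "spin": 0},
    {"translation": [0.03, -0.025, 0], "spin": 0},
    {"translation": [0.03, -0.025, 0], "spin": 0},
    {"translation": [0.03, -0.025, 0], "spin": 0},
    {"translation": [0.03, -0.025, 0], "spin": 0},
    {"translation": [0.03, -0.025, 0], "spin": 0},
    {"translation": [0.03, -0.025, 0], "spin": 0},
    {"translation": [0.03, -0.025, 0], "spin": 0}
  ],
  "claw": 1,
  "force": 40
}}

```text
t: 0.93
ee_pos: [0.387, -0.406, 0.2089]
orientation: [-3.141, 0.0, -0.0]
wrist_force: [-0.5, -1.5, 0.9]
gripper_width: 0.0853
gripper_force: 0.0
```

{"method": "jog_arm", "body": {
  "moves": [
    {"translation": [0.008, -0.035, 0], "spin": 0},
    {"translation": [0.008, -0.035, 0], "spin": 0},
    {"translation": [0.008, -0.035, 0], "spin": 0},
    {"translation": [0.008, -0.035, 0], "spin": 0},
    {"translation": [0.008, -0.035, 0], "spin": 0},
    {"translation": [0.008, -0.035, 0], "spin": 0},
    {"translation": [0.008, -0.035, 0], "spin": 0},
    {"translation": [0.008, -0.035, 0], "spin": 0},
    {"translation": [0.008, -0.035, 0], "spin": 0},
    {"translation": [0.008, -0.035, 0], "spin": 0}
  ]
}}

```text
t: 1.77
ee_pos: [0.4659, -0.0559, 0.2091]
orientation: [-3.142, 0.0, -0.0]
wrist_force: [0.9, -0.3, 0.5]
gripper_width: 0.0854
gripper_force: 0.0
```

{"method": "jog_arm", "body": {
  "moves": [
    {"translation": [0.0003, -0.0357, 0], "spin": 0},
    {"translation": [0.0003, -0.0357, 0], "spin": 0},
    {"translation": [0.0003, -0.0357, 0], "spin": 0},
    {"translation": [0.0003, -0.0357, 0], "spin": 0},
    {"translation": [0.0003, -0.0357, 0], "spin": 0},
    {"translation": [0.0003, -0.0357, 0], "spin": 0},
    {"translation": [0.0003, -0.0357, 0], "spin": 0},
    {"translation": [0.0003, -0.0357, 0], "spin": 0},
    {"translation": [0.0003, -0.0357, 0], "spin": 0},
    {"translation": [0.0003, -0.0357, 0], "spin": 0}
  ]
}}

```text
t: 2.6
ee_pos: [0.4685, 0.301, 0.2089]
orientation: [3.141, 0.001, 0.0]
wrist_force: [0.6, -0.6, -0.1]
gripper_width: 0.0851
gripper_force: 0.0
```

{"method": "jog_arm", "body": {
  "moves": [
    {"translation": [0, 0, 0], "spin": 0},
    {"translation": [0, 0, 0], "spin": 0},
    {"translation": [0, 0, 0], "spin": 0}
  ]
}}

```text
t: 2.85
ee_pos: [0.4689, 0.2989, 0.2088]
orientation: [3.141, 0.001, 0.0]
wrist_force: [-0.1, -0.7, -0.1]
gripper_width: 0.0854
gripper_force: 0.0
```

```bash
cat >> h.py <<'E'
def wcast(px,z):
    "pixels of the wrist camera (with the pose read just before) onto a height"
    from scipy.spatial.transform import Rotation
    from bench import arm
    s=arm.observe(); T=np.eye(4); T[:3,:3]=Rotation.from_euler("xyz",s["orientation"]).as_matrix(); T[:3,3]=s["ee_pos"]
    p=vision.camera_params("wrist"); T=T@np.array(p["hand_eye"])
    u=cv2.undistortPoints(np.array(px,float).reshape(-1,1,2),np.array(p["intrinsics"]),np.array(p["dist_coeffs"])).reshape(-1,2)
    D=np.c_[u,np.ones(len(u))]@T[:3,:3].T; C=T[:3,3]
    return C+D*((z-C[2])/D[:,2])[:,None]
E
python3 - <<'E'
from h import *
im=cv2.cvtColor(vision.camera("wrist"),cv2.COLOR_RGB2BGR); cv2.imwrite("pics/w1.png",im)
H,S,V=cv2.split(cv2.cvtColor(im,cv2.COLOR_BGR2HSV)); m=((H>19)&(H<29)&(S>110)&(V>100)).astype(np.uint8)
for c in blobs(cv2.morphologyEx(m,cv2.MORPH_OPEN,np.ones((5,5))),400):
    P=wcast(c.reshape(-1,2),.131)[:,:2].astype(np.float32); print(c.reshape(-1,2).mean(0).round(),cv2.minEnclosingCircle(P),cv2.minAreaRect(P)[:2])
E
```

```text
[244. 216.] ((0.4598681926727295, 0.3188893795013428), 0.02429869771003723) ((0.45791977643966675, 0.3229667544364929), (0.04835226386785507, 0.01516402792185545))
[291. 198.] ((0.47408825159072876, 0.28695979714393616), 0.019614623859524727) ((0.47445356845855713, 0.2847876250743866), (0.035045329481363297, 0.027199821546673775))
```

View pics/w1.png

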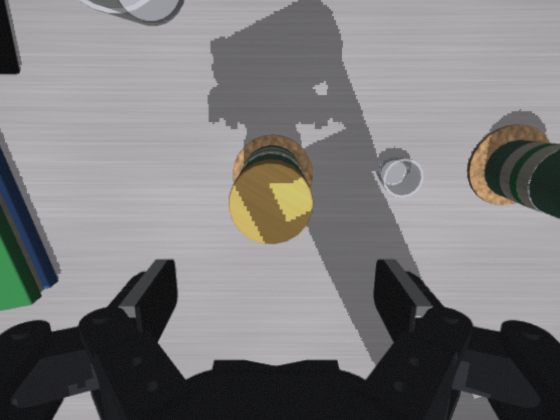

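The wrist view shows the lid, half in shadow, centred near (271,203) with a radius of about 41 px. The fingers are symmetric about column 276.

```bash
python3 - <<'E'
from h import *
from bench import arm
print(arm.observe()["ee_pos"])
P=wcast([(271,203),(230,203),(312,203),(271,162),(271,244)],.131); print(P.round(4))
E
```

```text
[0.46904173 0.29842301 0.20896596]
[[0.4695 0.3011 0.131 ]
 [0.4695 0.3322 0.131 ]
 [0.4695 0.2701 0.131 ]
 [0.5008 0.301  0.131 ]
 [0.436  0.3013 0.131 ]]
```

{"method": "jog_arm", "body": {
  "moves": [
    {"translation": [0.0005, -0.002, 0.01], "spin": 0},
    {"translation": [0, 0, 0.02], "spin": 0},
    {"translation": [0, 0, 0.02], "spin": 0},
    {"translation": [0, 0, 0.02], "spin": 0},
    {"translation": [0, 0, 0.02], "spin": 0},
    {"translation": [0, 0, 0.02], "spin": 0},
    {"translation": [0, 0, 0.015], "spin": 0},
    {"translation": [0, 0, 0.012], "spin": 0},
    {"translation": [0, 0, 0], "spin": 0},
    {"translation": [0, 0, 0], "spin": 0}
  ]
}}

```text
t: 3.73
ee_pos: [0.4694, 0.3005, 0.0717]
orientation: [3.141, 0.001, -0.001]
wrist_force: [-0.3, -0.1, 0.8]
gripper_width: 0.0857
gripper_force: 0.0
```

{"method": "jog_arm", "body": {
  "moves": [
    {"translation": [0, 0, 0], "spin": 0},
    {"translation": [0, 0, 0], "spin": 0},
    {"translation": [0, 0, 0], "spin": 0},
    {"translation": [0, 0, 0], "spin": 0},
    {"translation": [0, 0, 0], "spin": 0},
    {"translation": [0, 0, 0], "spin": 0},
    {"translation": [0, 0, 0], "spin": 0},
    {"translation": [0, 0, 0], "spin": 0}
  ],
  "claw": 0,
  "force": 40
}}

```text
t: 4.4
ee_pos: [0.471, 0.3019, 0.0743]
orientation: [-3.14, -0.003, -0.0]
wrist_force: [-0.4, 0.9, 6.5]
gripper_width: 0.063
gripper_force: 44.7
```

{"method": "jog_arm", "body": {
  "moves": [
    {"translation": [0, 0, -0.005], "spin": 0},
    {"translation": [0, 0, -0.01], "spin": 0},
    {"translation": [0, 0, -0.01], "spin": 0},
    {"translation": [0, 0, -0.01], "spin": 0},
    {"translation": [0, 0, -0.01], "spin": 0},
    {"translation": [0, 0, 0], "spin": 0},
    {"translation": [0, 0, 0], "spin": 0},
    {"translation": [0, 0, 0], "spin": 0},
    {"translation": [0, 0, 0], "spin": 0},
    {"translation": [0, 0, 0], "spin": 0}
  ]
}}

```text
t: 5.23
ee_pos: [0.4692, 0.301, 0.1165]
orientation: [3.141, 0.001, -0.0]
wrist_force: [-0.3, 0.8, -1.0]
gripper_width: 0.063
gripper_force: 44.2
```

{"method": "jog_arm", "body": {
  "moves": [
    {"translation": [0, 0, 0], "spin": 0}
  ]
}}

```text
t: 5.32
ee_pos: [0.4693, 0.301, 0.1167]
orientation: [3.141, 0.001, -0.0]
wrist_force: [0.6, 0.2, -1.5]
gripper_width: 0.0634
gripper_force: 44.2
```

{"method": "jog_arm", "body": {
  "moves": [
    {"translation": [0, 0, 0], "spin": 0}
  ]
}}

```text
t: 5.4
ee_pos: [0.4695, 0.3011, 0.1169]
orientation: [3.141, 0.001, -0.0]
wrist_force: [0.4, 0.5, -1.6]
gripper_width: 0.0628
gripper_force: 44.2
```

{"method": "jog_arm", "body": {
  "moves": [
    {"translation": [0, 0, 0], "spin": 0}
  ]
}}

```text
t: 5.48
ee_pos: [0.4696, 0.3012, 0.1171]
orientation: [3.141, 0.0, -0.0]
wrist_force: [-0.4, 0.3, -2.1]
gripper_width: 0.0629
gripper_force: 44.2
```

```bash
python3 - <<'E'
from bench import arm, vision
import numpy as np
r=[]
for i in range(8):
    s=arm.observe(); r.append(np.r_[s["wrist_force"],s["wrist_torque"],s["joint_efforts"][1:3],s["ee_pos"]]); vision.camera("side")
r=np.array(r); print(r.mean(0).round(3)); print(r.std(0).round(3))
E
```

```text
[-1.5600e-01 -1.7900e-01 -1.6440e+00  9.0000e-03 -1.1000e-02 -1.9000e-02
 -3.4611e+01 -3.6017e+01  4.7000e-01  3.0100e-01  1.1700e-01]
[0.418 0.759 0.463 0.012 0.029 0.019 0.01  0.018 0.    0.    0.   ]
```

Left tin weighs about 1.7 N. Setting it back.

{"method": "jog_arm", "body": {
  "moves": [
    {"translation": [0, 0, 0.01], "spin": 0},
    {"translation": [0, 0, 0.01], "spin": 0},
    {"translation": [0, 0, 0.01], "spin": 0},
    {"translation": [0, 0, 0.007], "spin": 0},
    {"translation": [0, 0, 0.003], "spin": 0},
    {"translation": [0, 0, 0.002], "spin": 0},
    {"translation": [0, 0, 0], "spin": 0},
    {"translation": [0, 0, 0], "spin": 0},
    {"translation": [0, 0, 0], "spin": 0},
    {"translation": [0, 0, 0], "spin": 0}
  ]
}}

```text
t: 6.72
ee_pos: [0.47, 0.3014, 0.0759]
orientation: [-3.141, -0.001, -0.0]
wrist_force: [0.8, 0.4, -2.0]
gripper_width: 0.0629
gripper_force: 44.1
```

{"method": "jog_arm", "body": {
  "moves": [
    {"translation": [0, 0, 0.001], "spin": 0},
    {"translation": [0, 0, 0.001], "spin": 0},
    {"translation": [0, 0, 0], "spin": 0},
    {"translation": [0, 0, 0], "spin": 0},
    {"translation": [0, 0, 0], "spin": 0}
  ]
}}

```text
t: 7.13
ee_pos: [0.4702, 0.3015, 0.0743]
orientation: [-3.141, -0.001, -0.0]
wrist_force: [-1.0, -0.9, 4.4]
gripper_width: 0.0628
gripper_force: 44.4
```

{"method": "jog_arm", "body": {
  "moves": [
    {"translation": [0, 0, 0], "spin": 0},
    {"translation": [0, 0, 0], "spin": 0},
    {"translation": [0, 0, 0], "spin": 0},
    {"translation": [0, 0, 0], "spin": 0},
    {"translation": [0, 0, 0], "spin": 0},
    {"translation": [0, 0, 0], "spin": 0},
    {"translation": [0, 0, 0], "spin": 0},
    {"translation": [0, 0, 0], "spin": 0}
  ],
  "claw": 1
}}

```text
t: 7.8
ee_pos: [0.4697, 0.3012, 0.0734]
orientation: [3.142, 0.0, -0.0]
wrist_force: [-0.1, 0.1, 0.6]
gripper_width: 0.0856
gripper_force: 0.0
```

{"method": "jog_arm", "body": {
  "moves": [
    {"translation": [0, 0, -0.01], "spin": 0},
    {"translation": [0, 0, -0.02], "spin": 0},
    {"translation": [0, 0, -0.025], "spin": 0},
    {"translation": [0, 0, -0.03], "spin": 0},
    {"translation": [0, 0, -0.03], "spin": 0},
    {"translation": [0, 0, -0.02], "spin": 0},
    {"translation": [0, 0.01, 0], "spin": 0},
    {"translation": [0, 0.02, 0], "spin": 0},
    {"translation": [0, 0.03, 0], "spin": 0},
    {"translation": [0, 0.03, 0], "spin": 0}
  ]
}}

```text
t: 8.63
ee_pos: [0.4691, 0.2103, 0.2082]
orientation: [3.141, 0.0, 0.001]
wrist_force: [-0.2, -0.6, 0.2]
gripper_width: 0.0854
gripper_force: 0.0
```

{"method": "jog_arm", "body": {
  "moves": [
    {"translation": [0.001, 0.03, 0], "spin": 0},
    {"translation": [0.001, 0.03, 0], "spin": 0},
    {"translation": [0.001, 0.03, 0], "spin": 0},
    {"translation": [0.001, 0.03, 0], "spin": 0},
    {"translation": [0, 0.03, 0], "spin": 0},
    {"translation": [0, 0.02, 0], "spin": 0},
    {"translation": [0, 0.005, 0], "spin": 0},
    {"translation": [0, 0, 0], "spin": 0},
    {"translation": [0, 0, 0], "spin": 0}
  ]
}}

```text
t: 9.38
ee_pos: [0.4734, 0.0365, 0.2082]
orientation: [-3.141, 0.0, -0.001]
wrist_force: [0.6, -0.1, -0.3]
gripper_width: 0.0853
gripper_force: 0.0
```

```bash
cat > w.py <<'E'
import sys
from h import *
from bench import arm
print(np.round(arm.observe()["ee_pos"],4))
im=cv2.cvtColor(vision.camera("wrist"),cv2.COLOR_RGB2BGR); cv2.imwrite(sys.argv[1],im)
H,S,V=cv2.split(cv2.cvtColor(im,cv2.COLOR_BGR2HSV)); m=((H>15)&(H<32)&(S>100)&(V>70)).astype(np.uint8)
for c in blobs(cv2.morphologyEx(m,cv2.MORPH_OPEN,np.ones((9,9))),800):
    P=wcast(c.reshape(-1,2),.131)[:,:2].astype(np.float32); print(c.reshape(-1,2).mean(0).round(),np.round(cv2.minAreaRect(P)[0],4),np.round(cv2.minAreaRect(P)[1],4))
E
python3 w.py pics/w2.png
python3 - <<'E'
from bench import arm, vision
import numpy as np
r=[]
for i in range(8):
    s=arm.observe(); r.append(s["wrist_force"]); vision.camera("side")
print("empty",np.mean(r,0).round(2))
E
```

```text
[0.4734 0.0365 0.2082]
[549. 213.] [ 0.4652 -0.1674] [0.0549 0.0187]
[275. 202.] [0.4739 0.0367] [0.0629 0.0623]
empty [ 0.11 -0.05  0.01]
```

View pics/w2.png

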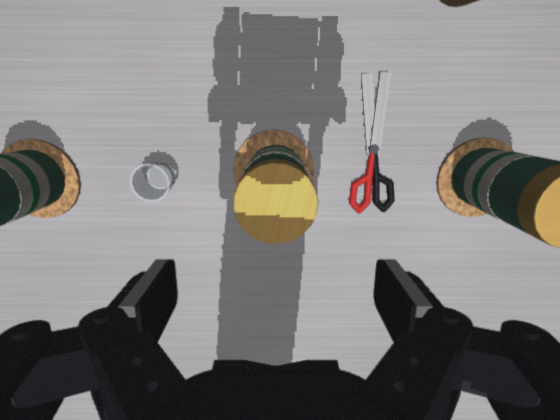

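The lid is centred at (275,202), or (0.474,0.037), directly under the gripper. The left tin (top left) stands on its coaster again.

{"method": "jog_arm", "body": {
  "moves": [
    {"translation": [0.0005, 0, 0.01], "spin": 0},
    {"translation": [0, 0, 0.02], "spin": 0},
    {"translation": [0, 0, 0.02], "spin": 0},
    {"translation": [0, 0, 0.02], "spin": 0},
    {"translation": [0, 0, 0.02], "spin": 0},
    {"translation": [0, 0, 0.02], "spin": 0},
    {"translation": [0, 0, 0.015], "spin": 0},
    {"translation": [0, 0, 0.01], "spin": 0},
    {"translation": [0, 0, 0], "spin": 0},
    {"translation": [0, 0, 0], "spin": 0}
  ]
}}

```text
t: 10.67
ee_pos: [0.4738, 0.0363, 0.0729]
orientation: [-3.142, 0.001, -0.0]
wrist_force: [-0.6, 0.5, 0.6]
gripper_width: 0.0852
gripper_force: 0.0
```

{"method": "jog_arm", "body": {
  "moves": [
    {"translation": [0, 0, 0], "spin": 0},
    {"translation": [0, 0, 0], "spin": 0},
    {"translation": [0, 0, 0], "spin": 0},
    {"translation": [0, 0, 0], "spin": 0},
    {"translation": [0, 0, 0], "spin": 0},
    {"translation": [0, 0, 0], "spin": 0},
    {"translation": [0, 0, 0], "spin": 0},
    {"translation": [0, 0, 0], "spin": 0}
  ],
  "claw": 0,
  "force": 40
}}

```text
t: 11.33
ee_pos: [0.4756, 0.0363, 0.0752]
orientation: [3.142, -0.003, -0.0]
wrist_force: [0.6, 2.1, 5.8]
gripper_width: 0.0628
gripper_force: 45.4
```

{"method": "jog_arm", "body": {
  "moves": [
    {"translation": [0, 0, -0.005], "spin": 0},
    {"translation": [0, 0, -0.01], "spin": 0},
    {"translation": [0, 0, -0.01], "spin": 0},
    {"translation": [0, 0, -0.01], "spin": 0},
    {"translation": [0, 0, -0.01], "spin": 0},
    {"translation": [0, 0, 0], "spin": 0},
    {"translation": [0, 0, 0], "spin": 0},
    {"translation": [0, 0, 0], "spin": 0},
    {"translation": [0, 0, 0], "spin": 0},
    {"translation": [0, 0, 0], "spin": 0}
  ]
}}

```text
t: 12.17
ee_pos: [0.4736, 0.0363, 0.1176]
orientation: [-3.141, 0.001, -0.0]
wrist_force: [0.4, -0.0, -4.2]
gripper_width: 0.0628
gripper_force: 45.1
```

```bash
cat > f.py <<'E'
from bench import arm, vision
import numpy as np
r=[]
for i in range(12):
    s=arm.observe(); r.append(np.r_[s["wrist_force"],s["ee_pos"]]); vision.camera("side")
print(np.mean(r,0).round(3), np.std(r,0).round(3), s["t"])
E
python3 f.py
```

```text
[ 0.047 -0.223 -4.56   0.474  0.036  0.118] [0.512 0.49  0.431 0.    0.    0.   ] 12.7167
```

Middle tin weighs about 4.6 N. Setting it back, then on to the right tin.

{"method": "jog_arm", "body": {
  "moves": [
    {"translation": [0, 0, 0.01], "spin": 0},
    {"translation": [0, 0, 0.01], "spin": 0},
    {"translation": [0, 0, 0.01], "spin": 0},
    {"translation": [0, 0, 0.007], "spin": 0},
    {"translation": [0, 0, 0.003], "spin": 0},
    {"translation": [0, 0, 0.002], "spin": 0},
    {"translation": [0, 0, 0.001], "spin": 0},
    {"translation": [0, 0, 0.001], "spin": 0},
    {"translation": [0, 0, 0], "spin": 0},
    {"translation": [0, 0, 0], "spin": 0}
  ]
}}

```text
t: 13.6
ee_pos: [0.4749, 0.0362, 0.0752]
orientation: [3.141, -0.002, -0.0]
wrist_force: [-0.7, 1.2, -0.8]
gripper_width: 0.063
gripper_force: 45.3
```

{"method": "jog_arm", "body": {
  "moves": [
    {"translation": [0, 0, 0], "spin": 0},
    {"translation": [0, 0, 0], "spin": 0},
    {"translation": [0, 0, 0], "spin": 0}
  ]
}}

```text
t: 13.85
ee_pos: [0.4748, 0.0362, 0.0752]
orientation: [3.141, -0.002, -0.0]
wrist_force: [0.9, 1.1, 0.2]
gripper_width: 0.063
gripper_force: 45.4
```

{"method": "jog_arm", "body": {
  "moves": [
    {"translation": [0, 0, 0], "spin": 0},
    {"translation": [0, 0, 0], "spin": 0},
    {"translation": [0, 0, 0], "spin": 0},
    {"translation": [0, 0, 0], "spin": 0},
    {"translation": [0, 0, 0], "spin": 0},
    {"translation": [0, 0, 0], "spin": 0},
    {"translation": [0, 0, 0], "spin": 0},
    {"translation": [0, 0, 0], "spin": 0}
  ],
  "claw": 1
}}

```text
t: 14.52
ee_pos: [0.4741, 0.0363, 0.0744]
orientation: [-3.142, 0.0, -0.0]
wrist_force: [-0.9, 0.5, -0.2]
gripper_width: 0.0854
gripper_force: 0.0
```

{"method": "jog_arm", "body": {
  "moves": [
    {"translation": [0, 0, -0.01], "spin": 0},
    {"translation": [0, 0, -0.02], "spin": 0},
    {"translation": [0, 0, -0.025], "spin": 0},
    {"translation": [0, 0, -0.03], "spin": 0},
    {"translation": [0, 0, -0.03], "spin": 0},
    {"translation": [0, 0, -0.02], "spin": 0},
    {"translation": [0, 0.01, 0], "spin": 0},
    {"translation": [0, 0.02, 0], "spin": 0},
    {"translation": [0, 0.03, 0], "spin": 0},
    {"translation": [0, 0.03, 0], "spin": 0}
  ]
}}

```text
t: 15.35
ee_pos: [0.4737, -0.0546, 0.2093]
orientation: [3.141, 0.0, 0.002]
wrist_force: [-0.6, -0.0, -0.7]
gripper_width: 0.0856
gripper_force: 0.0
```

{"method": "jog_arm", "body": {
  "moves": [
    {"translation": [-0.001, 0.03, 0], "spin": 0},
    {"translation": [-0.001, 0.03, 0], "spin": 0},
    {"translation": [-0.001, 0.03, 0], "spin": 0},
    {"translation": [0, 0.03, 0], "spin": 0},
    {"translation": [0, 0.015, 0], "spin": 0},
    {"translation": [0, 0.002, 0], "spin": 0},
    {"translation": [0, 0, 0], "spin": 0},
    {"translation": [0, 0, 0], "spin": 0},
    {"translation": [0, 0, 0], "spin": 0}
  ]
}}

```text
t: 16.1
ee_pos: [0.471, -0.1898, 0.2092]
orientation: [-3.141, 0.0, 0.001]
wrist_force: [-0.5, -0.2, -0.1]
gripper_width: 0.0854
gripper_force: 0.0
```

```bash
python3 w.py pics/w3.png
```

```text
[ 0.471  -0.1898  0.2092]
[276. 202.] [ 0.4708 -0.1904] [0.064 0.062]
```

View pics/w3.png

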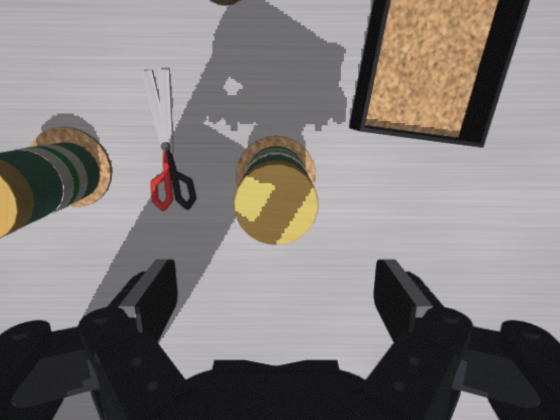

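The right lid is centred at (276,202), or (0.471,-0.190). The middle tin stands on its coaster at left. Descending to grip.

{"method": "jog_arm", "body": {
  "moves": [
    {"translation": [0, 0.0005, 0.01], "spin": 0},
    {"translation": [0, 0, 0.02], "spin": 0},
    {"translation": [0, 0, 0.02], "spin": 0},
    {"translation": [0, 0, 0.02], "spin": 0},
    {"translation": [0, 0, 0.02], "spin": 0},
    {"translation": [0, 0, 0.02], "spin": 0},
    {"translation": [0, 0, 0.015], "spin": 0},
    {"translation": [0, 0, 0.011], "spin": 0},
    {"translation": [0, 0, 0], "spin": 0},
    {"translation": [0, 0, 0], "spin": 0}
  ]
}}

```text
t: 16.98
ee_pos: [0.4708, -0.1907, 0.0728]
orientation: [-3.141, 0.001, 0.0]
wrist_force: [-0.5, 0.3, 0.5]
gripper_width: 0.0856
gripper_force: 0.0
```

{"method": "jog_arm", "body": {
  "moves": [
    {"translation": [0, 0, 0], "spin": 0},
    {"translation": [0, 0, 0], "spin": 0},
    {"translation": [0, 0, 0], "spin": 0},
    {"translation": [0, 0, 0], "spin": 0},
    {"translation": [0, 0, 0], "spin": 0},
    {"translation": [0, 0, 0], "spin": 0},
    {"translation": [0, 0, 0], "spin": 0},
    {"translation": [0, 0, 0], "spin": 0}
  ],
  "claw": 0,
  "force": 40
}}

```text
t: 17.65
ee_pos: [0.4723, -0.1916, 0.0752]
orientation: [3.141, -0.003, -0.0]
wrist_force: [-0.3, 3.1, 6.6]
gripper_width: 0.0629
gripper_force: 44.3
```

{"method": "jog_arm", "body": {
  "moves": [
    {"translation": [0, 0, -0.005], "spin": 0},
    {"translation": [0, 0, -0.01], "spin": 0},
    {"translation": [0, 0, -0.01], "spin": 0},
    {"translation": [0, 0, -0.01], "spin": 0},
    {"translation": [0, 0, -0.01], "spin": 0},
    {"translation": [0, 0, 0], "spin": 0},
    {"translation": [0, 0, 0], "spin": 0},
    {"translation": [0, 0, 0], "spin": 0},
    {"translation": [0, 0, 0], "spin": 0},
    {"translation": [0, 0, 0], "spin": 0}
  ]
}}

```text
t: 18.48
ee_pos: [0.4706, -0.191, 0.1176]
orientation: [-3.141, 0.001, -0.0]
wrist_force: [0.4, -0.3, -2.6]
gripper_width: 0.0633
gripper_force: 44.3
```

```bash
python3 f.py
```

```text
[-0.278  0.076 -2.36   0.471 -0.191  0.118] [0.383 0.669 0.445 0.    0.    0.   ] 19.0333
```

The right tin weighs about 2.4 N, so the middle tin (4.6 N) is the heaviest. Setting the right one back.

{"method": "jog_arm", "body": {
  "moves": [
    {"translation": [0, 0, 0.01], "spin": 0},
    {"translation": [0, 0, 0.01], "spin": 0},
    {"translation": [0, 0, 0.01], "spin": 0},
    {"translation": [0, 0, 0.007], "spin": 0},
    {"translation": [0, 0, 0.003], "spin": 0},
    {"translation": [0, 0, 0.002], "spin": 0},
    {"translation": [0, 0, 0.001], "spin": 0},
    {"translation": [0, 0, 0.001], "spin": 0},
    {"translation": [0, 0, 0], "spin": 0},
    {"translation": [0, 0, 0], "spin": 0}
  ]
}}

```text
t: 19.92
ee_pos: [0.4717, -0.1915, 0.0752]
orientation: [3.141, -0.002, -0.0]
wrist_force: [-0.7, 2.1, 2.1]
gripper_width: 0.0632
gripper_force: 44.4
```

{"method": "jog_arm", "body": {
  "moves": [
    {"translation": [0, 0, 0], "spin": 0},
    {"translation": [0, 0, 0], "spin": 0},
    {"translation": [0, 0, 0], "spin": 0}
  ]
}}

```text
t: 20.17
ee_pos: [0.4717, -0.1915, 0.0752]
orientation: [3.141, -0.001, -0.0]
wrist_force: [-0.6, 1.9, 4.5]
gripper_width: 0.0632
gripper_force: 44.5
```

{"method": "jog_arm", "body": {
  "moves": [
    {"translation": [0, 0, 0], "spin": 0},
    {"translation": [0, 0, 0], "spin": 0},
    {"translation": [0, 0, 0], "spin": 0},
    {"translation": [0, 0, 0], "spin": 0},
    {"translation": [0, 0, 0], "spin": 0},
    {"translation": [0, 0, 0], "spin": 0},
    {"translation": [0, 0, 0], "spin": 0},
    {"translation": [0, 0, 0], "spin": 0}
  ],
  "claw": 1
}}

```text
t: 20.83
ee_pos: [0.4711, -0.1913, 0.0744]
orientation: [-3.142, 0.0, -0.0]
wrist_force: [0.5, -0.5, 0.1]
gripper_width: 0.0854
gripper_force: 0.0
```

{"method": "jog_arm", "body": {
  "moves": [
    {"translation": [0, 0, -0.01], "spin": 0},
    {"translation": [0, 0, -0.02], "spin": 0},
    {"translation": [0, 0, -0.025], "spin": 0},
    {"translation": [0, 0, -0.03], "spin": 0},
    {"translation": [0, 0, -0.03], "spin": 0},
    {"translation": [0, 0, -0.02], "spin": 0},
    {"translation": [0, -0.01, 0], "spin": 0},
    {"translation": [0, -0.02, 0], "spin": 0},
    {"translation": [0, -0.03, 0], "spin": 0},
    {"translation": [0, -0.03, 0], "spin": 0}
  ]
}}

```text
t: 21.67
ee_pos: [0.4706, -0.1002, 0.209]
orientation: [-3.141, 0.001, -0.002]
wrist_force: [1.4, 0.1, -0.6]
gripper_width: 0.0854
gripper_force: 0.0
```

{"method": "jog_arm", "body": {
  "moves": [
    {"translation": [0.001, -0.03, 0], "spin": 0},
    {"translation": [0.001, -0.03, 0], "spin": 0},
    {"translation": [0.001, -0.03, 0], "spin": 0},
    {"translation": [0, -0.03, 0], "spin": 0},
    {"translation": [0, -0.015, 0], "spin": 0},
    {"translation": [0, -0.002, 0], "spin": 0},
    {"translation": [0, 0, 0], "spin": 0},
    {"translation": [0, 0, 0], "spin": 0},
    {"translation": [0, 0, 0], "spin": 0}
  ]
}}

```text
t: 22.42
ee_pos: [0.474, 0.0349, 0.2091]
orientation: [3.141, 0.0, -0.001]
wrist_force: [-0.3, -0.1, -0.1]
gripper_width: 0.0853
gripper_force: 0.0
```

```bash
python3 w.py pics/w4.png
```

```text
[0.474  0.0349 0.2091]
[548. 214.] [ 0.4643 -0.1695] [0.0576 0.0211]
[273. 203.] [0.4731 0.0361] [0.0626 0.0626]
```

{"method": "jog_arm", "body": {
  "moves": [
    {"translation": [-0.0005, -0.001, 0.01], "spin": 0},
    {"translation": [0, 0, 0.02], "spin": 0},
    {"translation": [0, 0, 0.02], "spin": 0},
    {"translation": [0, 0, 0.02], "spin": 0},
    {"translation": [0, 0, 0.02], "spin": 0},
    {"translation": [0, 0, 0.02], "spin": 0},
    {"translation": [0, 0, 0.015], "spin": 0},
    {"translation": [0, 0, 0.011], "spin": 0},
    {"translation": [0, 0, 0], "spin": 0},
    {"translation": [0, 0, 0], "spin": 0}
  ]
}}

```text
t: 23.3
ee_pos: [0.4732, 0.0365, 0.0728]
orientation: [-3.141, 0.001, -0.001]
wrist_force: [-0.0, -1.1, 0.4]
gripper_width: 0.0854
gripper_force: 0.0
```

{"method": "jog_arm", "body": {
  "moves": [
    {"translation": [0, 0, 0], "spin": 0},
    {"translation": [0, 0, 0], "spin": 0},
    {"translation": [0, 0, 0], "spin": 0},
    {"translation": [0, 0, 0], "spin": 0},
    {"translation": [0, 0, 0], "spin": 0},
    {"translation": [0, 0, 0], "spin": 0},
    {"translation": [0, 0, 0], "spin": 0},
    {"translation": [0, 0, 0], "spin": 0}
  ],
  "claw": 0,
  "force": 50
}}

```text
t: 23.97
ee_pos: [0.4752, 0.0366, 0.0752]
orientation: [3.141, -0.004, -0.0]
wrist_force: [-0.1, -1.5, 6.7]
gripper_width: 0.0626
gripper_force: 56.1
```

{"method": "jog_arm", "body": {
  "moves": [
    {"translation": [0, 0, -0.005], "spin": 0},
    {"translation": [0, 0, -0.015], "spin": 0},
    {"translation": [0, 0, -0.02], "spin": 0},
    {"translation": [0, 0, -0.025], "spin": 0},
    {"translation": [0, 0, -0.025], "spin": 0},
    {"translation": [0, 0, -0.025], "spin": 0},
    {"translation": [0, 0, -0.025], "spin": 0},
    {"translation": [0, 0, -0.02], "spin": 0},
    {"translation": [0, 0, -0.01], "spin": 0},
    {"translation": [0, 0, 0], "spin": 0}
  ]
}}

```text
t: 24.8
ee_pos: [0.4742, 0.0368, 0.2451]
orientation: [3.142, -0.003, -0.0]
wrist_force: [1.2, -0.4, -4.8]
gripper_width: 0.0626
gripper_force: 56.2
```

{"method": "jog_arm", "body": {
  "moves": [
    {"translation": [0.003, 0.008, 0], "spin": 0},
    {"translation": [0.005, 0.016, 0], "spin": 0},
    {"translation": [0.007, 0.022, 0], "spin": 0},
    {"translation": [0.007, 0.022, 0], "spin": 0},
    {"translation": [0.007, 0.022, 0], "spin": 0},
    {"translation": [0.007, 0.022, 0], "spin": 0},
    {"translation": [0.007, 0.022, 0], "spin": 0},
    {"translation": [0.007, 0.022, 0], "spin": 0},
    {"translation": [0.007, 0.022, 0], "spin": 0},
    {"translation": [0.007, 0.022, 0], "spin": 0}
  ]
}}

```text
t: 25.63
ee_pos: [0.5363, -0.1645, 0.2396]
orientation: [-3.139, 0.005, -0.001]
wrist_force: [0.2, 1.0, -3.5]
gripper_width: 0.063
gripper_force: 56.3
```

{"method": "jog_arm", "body": {
  "moves": [
    {"translation": [0.007, 0.022, 0], "spin": 0},
    {"translation": [0.007, 0.022, 0], "spin": 0},
    {"translation": [0.007, 0.022, 0], "spin": 0},
    {"translation": [0.007, 0.022, 0], "spin": 0},
    {"translation": [0.007, 0.022, 0], "spin": 0},
    {"translation": [0.007, 0.022, 0], "spin": 0},
    {"translation": [0.008, 0.022, 0], "spin": 0},
    {"translation": [0.004, 0.012, 0], "spin": 0},
    {"translation": [0.002, 0.005, 0], "spin": 0},
    {"translation": [0, 0, 0], "spin": 0}
  ]
}}

```text
t: 26.47
ee_pos: [0.5928, -0.3348, 0.2409]
orientation: [-3.139, 0.003, -0.001]
wrist_force: [-0.9, 0.1, -4.5]
gripper_width: 0.0626
gripper_force: 56.5
```

{"method": "jog_arm", "body": {
  "moves": [
    {"translation": [0, 0, 0], "spin": 0},
    {"translation": [0, 0, 0], "spin": 0},
    {"translation": [0, 0, 0], "spin": 0},
    {"translation": [0, 0, 0], "spin": 0},
    {"translation": [0, 0, 0], "spin": 0},
    {"translation": [0, 0, 0], "spin": 0}
  ]
}}

```text
t: 26.97
ee_pos: [0.5936, -0.3339, 0.2437]
orientation: [3.141, -0.0, 0.0]
wrist_force: [0.7, 0.4, -4.1]
gripper_width: 0.0629
gripper_force: 56.5
```

```bash
python3 - <<'E'
from bench import arm, vision
import cv2
a,b=[cv2.cvtColor(vision.camera(n),cv2.COLOR_RGB2BGR) for n in("top","side")]
cv2.imwrite("pics/top5.png",a);cv2.imwrite("pics/side5.png",b)
s=arm.observe();print(s["ee_pos"],s["wrist_force"],s["dq"])
E
```

```text
[ 0.59357214 -0.3340766   0.24358524] [-0.01436948 -0.59703589 -4.31988937] [ 0.00079504  0.0030762  -0.00019428 -0.00126748  0.00017221 -0.0001516 ]
```

View pics/side5.png

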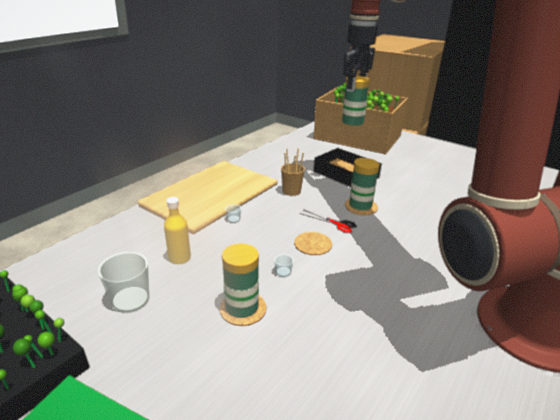

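View pics/top5.png

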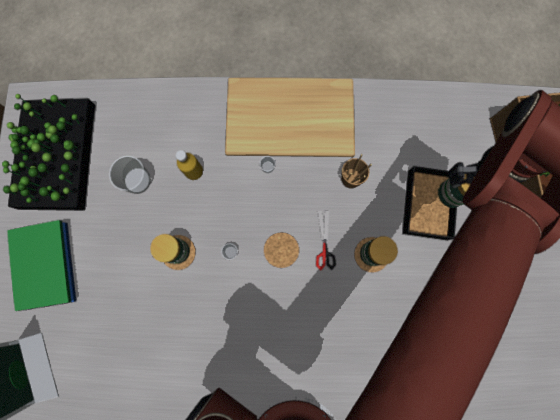

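The side view shows the heavy tin held upright at (355,100) above the tray, with the other tins standing on their coasters at (241,285) and (363,185) and the bystanders where they were. The top view agrees: both lighter lids are still at (165,248) and (383,250). The arm is still, so I'm handing in.

```bash
python3 -c "
from bench import arm
print(arm.finish_job())"
```

```text
the job is handed in; nothing more can be done
None
```

I handed the job in while holding the heaviest tin, the middle one (about 4.6 N, against 1.7 N left and 2.4 N right), still and upright over the tray with its base about 17 cm up; the other two stand on their own coasters and the last camera views show nothing else moved, though the hand-in gave no verdict.

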